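# Rack a tray of freshly varnished vases to dry

### The job

Put the tray of freshly varnished vases away in the drying rack: swing the rack's stop bar aside, slide the tray along the bench into the lowest bay until it is fully home against the back stop, then swing the stop bar shut across it. The varnish is wet, so do not touch the vases, and keep every vase standing in the tray; leave the other things on the bench where they are.

Things in the scene. Friction and masses are not known exactly. Their poses are not given: they have to be found in the camera images.
- rack_home (a point): Bench point where the tray's underside centre comes to lie when home against the back stop of the fixed drying rack's lowest bay. Open steel frame, 230 deep, 208 wide, 215 high (mm throughout). x: straight into the rack (sliding direction); y: to the stop bar's hinge side; z up. Post fronts at x = -110, back stop face at +115. The bay has no floor: the tray slides on the bench.
- rack_mouth (a point): Bench point at the middle of the bay's mouth, between the front posts; axes as rack_home, 110 before it. Inwards the tray runs between guide walls at y = -85 and +85 (5 play a side; 18 to 42 high); outwards they flare to y = -105 and +105 at x = -30. Nothing crosses the mouth; upper runners (85 up) and a wire shelf begin 40 inside. The tray's rim passes 6 above 26 high runners.
- stop_bar (a joint): Swing of the rack's stop bar, rad: 0 closed on its stop (upright bar across the mouth, 10 before a tray that is home), growing as it swings out and aside, to 2.2; above 1.4 clear of the tray's way. Starts at 0 to 0.3. Stays where left; about 1 N moves it. Bent steel rod 10 thick: upright bar from 11 above the bench to the grip, two level arms (60 and 205 up) to the pivot rod.
- bar_pivot (a point): Point on the bench under the stop bar's upright pivot axis, at x = -130, y = +115 in the frame of rack_home, and with the same axes as rack_home. The upright bar and its grip stand 80 from this axis: at swing angle a they are at x = -80 sin(a), y = -80 cos(a) in this frame.
- bar_grip (a point): Centre of the stop bar's grip: an upright black rubber sleeve, 16 in diameter, on the bar's upper end above the rack's frame, from 216 to 266 above the bench, this point 243 above it. It moves with the bar.
- tray: Shallow aluminium tray on the bench, 0.26 to 0.44 kg plus load; 230 long (x), 160 wide (y), 36 high over its outward flanged rim (rim 32 to 36 up, 11 wide, open below; walls 208 by 138 outside, 3 thick). Origin: centre of the underside; x along its length, to the end that enters the rack first; z up. Some 3 to 6 N on the rim slides it; two fingers spread on one edge square it to them.
- vase1: Freshly varnished wooden bud vase standing in the tray, 38 in diameter at the belly, base 30, 78 high (its top 82 above the bench), 60 g, tips over easily. Origin: centre of its base, on the tray's floor (4 above the tray's underside); about 45 from the tray's centre along its length and 27 across.
- vase2: Freshly varnished wooden bud vase standing in the tray, 38 in diameter at the belly, base 30, 78 high (its top 82 above the bench), 60 g, tips over easily. Origin: centre of its base, on the tray's floor (4 above the tray's underside); about 45 from the tray's centre along its length and 27 across.
- vase3: Freshly varnished wooden bud vase standing in the tray, 38 in diameter at the belly, base 30, 78 high (its top 82 above the bench), 60 g, tips over easily. Origin: centre of its base, on the tray's floor (4 above the tray's underside); about 45 from the tray's centre along its length and 27 across.
- vase4: Freshly varnished wooden bud vase standing in the tray, 38 in diameter at the belly, base 30, 78 high (its top 82 above the bench), 60 g, tips over easily. Origin: centre of its base, on the tray's floor (4 above the tray's underside); about 45 from the tray's centre along its length and 27 across.
- bottle1: Bystander: orange squeeze bottle with a white nozzle, 58 in diameter, 177 high, upright; origin: centre of its base.
- bottle2: Bystander: blue squeeze bottle with a white nozzle, 58 in diameter, 177 high, upright; origin: centre of its base.
- jar: Bystander: clear jar with a white lid, 68 in diameter, 75 high; origin: centre of its base.
- tape: Bystander: roll of paper tape lying flat, 96 in diameter, 24 high; origin: centre of its underside.
- brush: Bystander: paint brush, 200 long, lying on the bench along its x axis; origin: underside of its middle.
- scraper: Bystander: flat spatula, 280 long, 70 wide at most, lying on the bench along its x axis; origin: underside of its middle.
- cup: Bystander: empty white plastic cup, 76 in diameter, 85 high; origin: centre of its base.
There are look-alikes about, which are no part of the job. What is shaped like the vase1 but yellow is not meant.

How it is judged:
By the outcome, as a careful person would: the job done as asked, in the order asked, and still so for the second after the job is handed in, with the robot touching nothing.
It also fails if it takes over 72 s, if anything falls off the work surface, if the arm or the gripper's body presses on something with over 40 N, if the wrist force passes 120 N, or if a joint passes its speed limit or range.

### The arm

A 6-joint arm with a two-finger parallel gripper is mounted at the origin on the work surface. World frame = base frame: x ahead of the robot, y to its left, z up, the work surface at z = 0. Lengths are in m, angles in rad, forces in N, time in s.
With the tool pointing down it reaches from about 0.25 to 0.8 m from the base axis. Payload 8.5 kg.
Tool frame: the origin (TCP) lies on the centre line of the jaws, within the pads' length; the fingertips stand 17 mm ahead of it and the grasp point (between the pads) lies 2 mm behind it; z points along the fingers, y is the line along which they close (so a half turn about z gives the same grasp; the last joint's range is limited). The gripper opens to 85 mm and grips with 20 to 120 N. Pads are 22 mm wide; open, the fingers measure 114 mm over their backs; the gripper's body (76 mm by 85 mm) begins 54 mm behind the grasp point. The pads swing forward as they close: fully open they stand 13 mm farther back than shut.
Start: joints at [-1.317, 0.238, -0.013, 1.319, 0, 1.571], TCP at [0.132, -0.508, 0.248] pointing down, gripper open.
Joint ranges: [-2.66, 2.66], [-1.03, 1.9], [-1.14, 1.46], [-1.82, 2.27], [-1.45, 1.34], [-3.14, 3.14]. Speed limits (rad/s): [2.22, 2.22, 2.79, 3.14, 3.14, 3.14].

### API

Orientations are given as a 3x3 rotation matrix whose columns are the frame's x, y, z axes.
In Python, from workcell import r gives the robot as it stands.
- The arm moves only by the tool play_rows, never from a script. Its argument "motion" is one flat list of numbers, 7 for each row, row after row: the turn, a rotation vector about the world's x, y, z in rad, then the shift along the world's x, y, z in mm, then the closure, from -1 (fully open) to 1 (shut). In form: [rx, ry, rz, dx, dy, dz, jaw, rx, ry, rz, dx, dy, dz, jaw, ...]. A call has 1 to 20 rows; each row shifts and turns the commanded pose from where the row before left it; what a row does not reach is not made up. A row lasts 1/12 s, in which the tool goes at most 41.7 mm and 7.16 degrees, less where a joint would pass 70% of its speed; a pose out of reach is approached as far as the arm can. A call is refused whole if a number of a shift passes 41.7 or a number of a turn 0.125, either way. A call with a gripper value outside its range is refused whole. The fingers move at their own pace and stop on an object; the grip force is fixed at half the most. Time passes only in rows, so rows that do not move let the fingers close. It gives the time, the measured TCP pose, the force, the opening and the grip force at its end, in the units of the state.
- r.sense(): the state, without advancing time (a new reading comes with each control period).
- r.capture(name): name is "scene" or "top"; returns (picture, depth): 400x640x3 uint8, blue, green, red; 400x640 float32, m along the optical axis (not along the pixel's ray), 0 where there is no reading.
- r.get_calibration(name): a dict with "fx", "fy", "cx", "cy" (pixels), "R" (3x3) and "t" (3): a world point X has camera coordinates R X + t. Camera axes: x right, y down, z forward; pixel columns grow to the right and rows downward; lengths in m; the calibration is good to about 2 mm. A picture is of the moment at which its call begins. get_calibration takes no time and is no camera call.
- r.hand_in(): hands the job in; it is judged then, once.
Trained networks look in the newest picture that a camera, given by its name, has taken for a name from the list of things; names that differ only in an ending like _2 or _b are one class to them, and where a whole thing is asked for, a point or a joint stands for the part that bears it (a point fixed in the world has none). Each returns a list of dicts, best first, with "conf" (0 to 1); they miss things now and then, are a little off and sometimes report something else, mostly with a low value. They report only what shows in the picture. A call takes as long as a camera call. They do not tell look-alikes from the thing itself.
- r.trace(label, camera): "pixels" (400x640 bool, what is visible of it) and "xy" ([column, row] as shares, 0 to 1, of the picture: columns of its width, rows of its height, amid what is visible of it).
- r.place_of(label, camera): "xy" ([column, row] as shares, 0 to 1, of the picture: columns of its width, rows of its height: a listed point, or the origin of a listed thing).
The state is a dict: "clock": time; "qpos": joint angles; "joint_velocities": joint speeds; "effort": joint torques, N m; "tool_pos": TCP position; "ee_rot": TCP orientation; "contact_force": force on the tool from outside, world axes, zero at the start; "moment": the same for the moment, N m; "finger_gap": finger opening in m; "grasp_force": force on a finger pad.
Only numpy, scipy, OpenCV 4.12 (cv2) and the standard library are available. Lean on these libraries where they do the work, as an engineer would, in place of code of your own. Each camera call takes 0.05 s, during which the arm holds its last target. There are 200 camera calls.

## Working session

There is one attempt and no reset: what is moved stays moved. The work goes in short steps, Python scripts to look and compute and a tool call to move; the robot and the scene stay as the last step left them, time stands still between calls to the robot, and variables do not carry over. Pictures are saved under pics/ and viewed, at most 10 in all, crops included, and the job is handed in when it is done.

Besides the shell and the picture viewer there is one more tool, called after "Call:" as name(argument=value, ...), one argument or row to a line, values as JSON. play_rows: Moves the arm, as the interface text tells. Its arguments: {"type":"object","properties":{"motion":{"type":"array"}},"required":["motion"]}

```bash
mkdir -p pics
cat > h.py <<'E'
import numpy as np, cv2
from workcell import r
def px2w(name,depth,u,v,d=None):
    c=r.get_calibration(name); R=np.array(c["R"]);t=np.array(c["t"])
    if d is None: d=depth[int(round(v)),int(round(u))]
    p=np.array([(u-c["cx"])/c["fx"]*d,(v-c["cy"])/c["fy"]*d,d]); return R.T@(p-t)
def ray_z(name,u,v,z):
    c=r.get_calibration(name); R=np.array(c["R"]);t=np.array(c["t"])
    o=-R.T@t; d=R.T@np.array([(u-c["cx"])/c["fx"],(v-c["cy"])/c["fy"],1]); return o+d*(z-o[2])/d[2]
def proj(name,X):
    c=r.get_calibration(name); p=np.array(c["R"])@np.array(X)+np.array(c["t"]); return c["fx"]*p[0]/p[2]+c["cx"],c["fy"]*p[1]/p[2]+c["cy"]
def cloud(name,depth):
    c=r.get_calibration(name); R=np.array(c["R"]);t=np.array(c["t"])
    v,u=np.mgrid[:400,:640]
    P=np.stack([(u-c["cx"])/c["fx"]*depth,(v-c["cy"])/c["fy"]*depth,depth],-1)-t
    return P@R
E
python3 - <<'E'
from h import *
np.set_printoptions(precision=4,suppress=True)
H=dict(rack_home=0,rack_mouth=0,bar_pivot=0,bar_grip=.243,tray=0,vase1=.004,bottle1=0,bottle2=0,jar=0,tape=0,brush=0,scraper=0,cup=0)
for n in ("scene","top"):
    im,d=r.capture(n); cv2.imwrite(f"pics/{n}0.png",im); np.save(f"{n}0.npy",d)
    print(n,"cam at",-np.array(r.get_calibration(n)["R"]).T@np.array(r.get_calibration(n)["t"]))
    for k,z in H.items():
        for o in r.place_of(k,n)[:4]:
            u,v=o["xy"][0]*640,o["xy"][1]*400
            print(k,round(o["conf"],2),round(u),round(v),ray_z(n,u,v,z)[:2])
s=r.sense();print(s)
E
```

```text
scene cam at [0.9367 0.8609 0.8781]
rack_home 0.88 275 165 [ 0.5149 -0.2484]
rack_home 0.35 306 235 [0.5855 0.1472]
rack_mouth 0.96 291 180 [ 0.5011 -0.1284]
rack_mouth 0.7 324 231 [0.525  0.1596]
bar_pivot 0.84 266 192 [ 0.6109 -0.1125]
bar_pivot 0.64 428 292 [0.3903 0.5038]
bar_grip 0.94 283 129 [ 0.5232 -0.1092]
tray 0.71 324 241 [0.5482 0.198 ]
vase1 0.72 300 307 [0.7252 0.3705]
vase1 0.67 339 250 [0.5281 0.2551]
vase1 0.64 304 234 [0.5891 0.1427]
vase1 0.59 322 233 [0.5372 0.1658]
bottle1 0.83 429 291 [0.3865 0.5024]
bottle1 0.58 390 327 [0.547  0.5344]
bottle2 0.83 429 291 [0.3865 0.5024]
bottle2 0.58 390 327 [0.547  0.5344]
jar 0.75 224 210 [ 0.7769 -0.1029]
tape 0.96 426 248 [0.2877 0.3818]
brush 0.9 385 286 [0.4832 0.4288]
brush 0.37 314 259 [0.61   0.2427]
brush 0.18 253 267 [0.7824 0.1772]
scraper 0.67 250 267 [0.7908 0.1736]
cup 0.54 316 155 [ 0.3373 -0.2264]
top cam at [0.389  0.1321 1.4385]
rack_home 0.54 317 149 [0.7895 0.1622]
rack_mouth 0.64 390 225 [ 0.4956 -0.1257]
bar_pivot 0.94 381 194 [ 0.6135 -0.0911]
bar_pivot 0.29 398 209 [ 0.5591 -0.1569]
bar_grip 0.73 398 2
[... 385 characters left out ...]
65 262 278 [0.2843 0.3553]
brush 0.93 241 224 [0.4877 0.4456]
scraper 0.85 316 147 [0.7992 0.1639]
cup 0.59 421 273 [ 0.3172 -0.245 ]
{'clock': 1.4, 'qpos': array([-1.317 ,  0.2382, -0.0135,  1.3192,  0.    ,  1.5708]), 'joint_velocities': array([-0.0004, -0.0002,  0.001 , -0.0018, -0.0007, -0.0001]), 'effort': array([ -0.0018, -53.858 ,  34.6688,   0.0031,  -0.0001,  -0.    ]), 'tool_pos': array([ 0.1318, -0.5081,  0.2483]), 'ee_rot': array([[ 0.968 ,  0.2511, -0.    ],
       [ 0.2511, -0.968 ,  0.0001],
       [ 0.    , -0.0001, -1.    ]]), 'contact_force': array([0.1496, 0.6433, 0.0201]), 'moment': array([-0.031 ,  0.0256,  0.0015]), 'grasp_force': 0.0, 'finger_gap': 0.08503413487009452}
```

View pics/scene0.png

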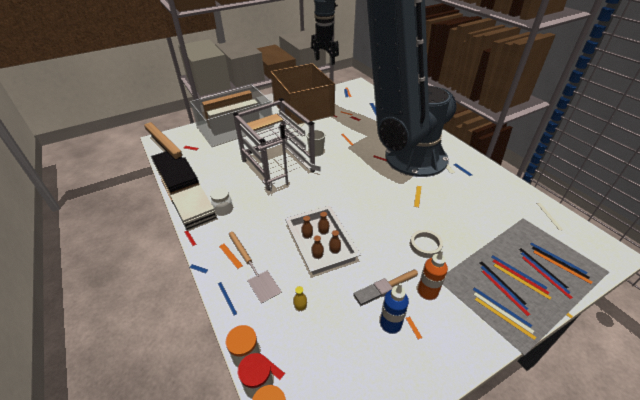

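View pics/top0.png

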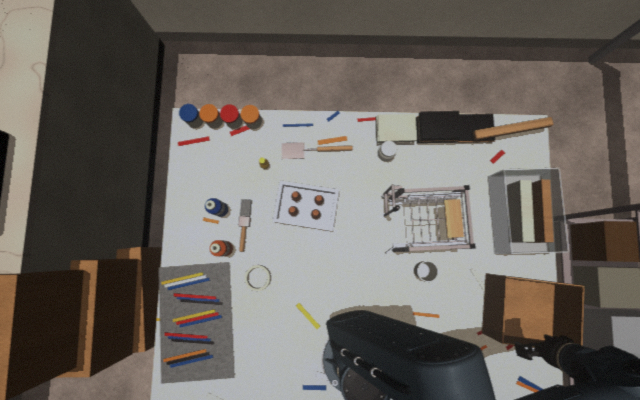

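The scene view shows the rack at (275,150), its mouth facing the tray at (324,241), with the yellow decoy vase at (300,298) off to the side. The top view shows the tray at (307,208) and the rack at (430,218), hinge on the far (+x) side. Next I'll fit the rack and tray poses from depth.

Run:
```python
from h import *
np.set_printoptions(precision=4,suppress=True)
for n in ("scene","top"):
    d=np.load(f"{n}0.npy"); P=cloud(n,d); 
    print(n, r.get_calibration(n)["fx"], 'bench z med', np.median(P[(d>0)&(abs(P[...,2])<.02)&(P[...,0]>.4)&(P[...,0]<.7)][:,2]))
    def rect(lo,hi,x0,x1,y0,y1,lab):
        m=(d>0)&(P[...,2]>lo)&(P[...,2]<hi)&(P[...,0]>x0)&(P[...,0]<x1)&(P[...,1]>y0)&(P[...,1]<y1)
        q=P[m][:,:2].astype(np.float32); 
        b=cv2.minAreaRect(q*1000); print(lab,len(q),b, 'z',np.median(P[m][:,2])); return q
    rect(.022,.045,.42,.68,.05,.33,'tray rim')
    q=rect(.195,.235,.40,.70,-.42,-.05,'rack top')
    m=(P[...,2]>.23)&(P[...,2]<.28)&(P[...,0]>.40)&(P[...,0]<.70)&(P[...,1]>-.3)&(P[...,1]<-.0)
    print('grip',m.sum(),P[m].mean(0) if m.any() else '')
    im=cv2.imread(f"pics/{n}0.png")
    for k in ('tray','bar_grip'):
        for o in r.trace(k,n)[:2]:
            mm=o["pixels"]; print(k,o["conf"],mm.sum(), cv2.minAreaRect((P[mm&(d>0)][:,:2]*1000).astype(np.float32)))
    cr=im[95:205,210:345] if n=="scene" else im[170:270,260:490]
    cv2.imwrite(f"pics/{n}crop.png",cv2.resize(cr,None,fx=4 if n=="scene" else 3.4,fy=4 if n=="scene" else 3.4,interpolation=cv2.INTER_CUBIC))
```

```text
scene 364.9350232705186 bench z med 0.0004650591074540665
tray rim 1306 ((560.7885131835938, 198.75218200683594), (232.40011596679688, 159.90707397460938), 82.54208374023438) z 0.035800090924234154
rack top 710 ((513.0046997070312, -227.42332458496094), (220.67210388183594, 266.3050842285156), 2.449641466140747) z 0.20844333805355775
grip 54 [ 0.5345 -0.0964  0.2507]
tray 0.64 1946 ((561.3828735351562, 199.59371948242188), (230.4925079345703, 158.66900634765625), 82.3155288696289)
tray 0.44 836 ((487.11993408203125, 430.3894348144531), (193.05795288085938, 121.04698181152344), 27.627229690551758)
bar_grip 0.87 363 ((501.1438903808594, -193.69850158691406), (303.1095275878906, 74.89376068115234), 53.77578353881836)
top 373.9453087214007 bench z med 0.002011242535531793
tray rim 834 ((561.2125854492188, 196.1434326171875), (230.05911254882812, 160.6458740234375), 82.39796447753906) z 0.0376173140287328
rack top 879 ((513.60791015625, -227.5584259033203), (220.0648956298828, 261.98834228515625), 3.269517660140991) z 0.2111251577434356
grip 31 [ 0.5313 -0.101   0.2596]
tray 0.77 2201 ((564.9403686523438, 198.53948974609375), (235.9310302734375, 166.80746459960938), 82.6485366821289)
bar_grip 0.78 220 ((588.0127563476562, -122.26685333251953), (126.59535217285156, 55.366703033447266), 0.40395587682724)
```

View pics/topcrop.png

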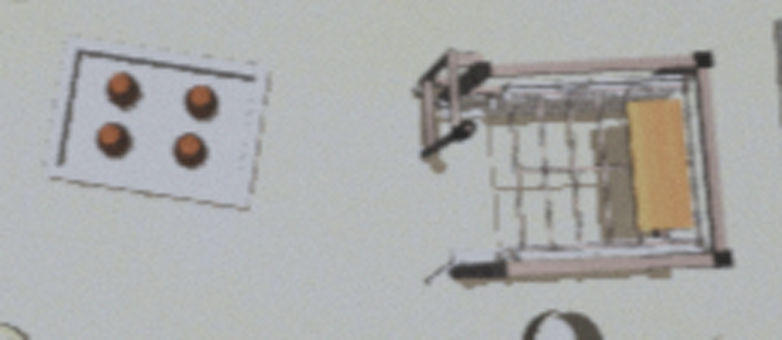

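View pics/scenecrop.png

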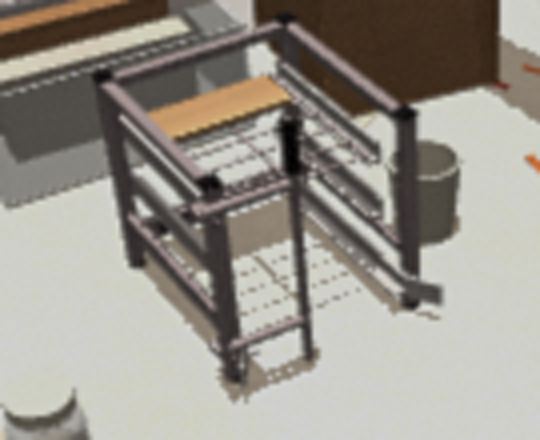

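The crops show the bar nearly closed (slightly open) with its grip at about (468,128) in the top crop. The rack is yawed slightly one way and the tray the other. I'll fit the rack rails precisely.

Run:
```python
from h import *
from scipy.spatial import cKDTree
from scipy.optimize import minimize
np.set_printoptions(precision=4,suppress=True)
cl=[]
for n in ("scene","top"):
    d=np.load(f"{n}0.npy"); P=cloud(n,d)
    m=(d>0)&(P[...,2]>.195)&(P[...,2]<.222)&(P[...,0]>.38)&(P[...,0]<.68)&(P[...,1]>-.42)&(P[...,1]<-.135)
    q=P[m][:,:2]; cl.append(q)
    for lab,s in (('hi',q[:,0]>.585),('lo',(q[:,0]<.445)),('back',(q[:,1]<-.325)&(q[:,0]>.44)&(q[:,0]<.58))):
        a=q[s]; ax=0 if lab=='back' else 1
        for _ in range(4):
            f=np.polyfit(a[:,ax],a[:,1-ax],1); e=a[:,1-ax]-np.polyval(f,a[:,ax]); a=a[abs(e)<max(2*e.std(),.004)]
        print(n,lab,len(a),'slope',f[0],'at', np.polyval(f,.513 if ax==0 else -.24),'std',e.std(), 'range',a[:,1-ax].min(),a[:,1-ax].max(),a[:,ax].min(),a[:,ax].max())
```

```text
scene hi 170 slope -0.07790362751638909 at 0.6062518987152825 std 0.003958522960994653 range 0.5915854892207572 0.6202586788369657 -0.3462347157243506 -0.13933482843208647
scene lo 169 slope -0.07840160448669178 at 0.4135398139559457 std 0.003706723394354992 range 0.39953330193713005 0.42831989854494795 -0.36479609805934277 -0.13538471368224217
scene back 114 slope 0.06888164321520678 at -0.34358345211593433 std 0.0026534125771452153 range -0.3514414405914843 -0.3367809809981121 0.4404429337258702 0.5796711961422463
top hi 252 slope -0.07056655846502277 at 0.6031593216866727 std 0.0036861682246201364 range 0.5911126691980882 0.6176227216112204 -0.3495488329286739 -0.13876794082131189
top lo 253 slope -0.07425315850767289 at 0.41037368025599846 std 0.003418011548321215 range 0.39619501887213954 0.42404846311993744 -0.36388231779955343 -0.13510979277462204
top back 201 slope 0.06640060592353185 at -0.34831106218974067 std 0.0037520188196302345 range -0.35963163492710654 -0.33907255819983256 0.44000534984939904 0.579464807527725
```

Run:
```python
from h import *
d=np.load("scene0.npy"); P=cloud("scene",d)
m=(d>0)&(abs(P[...,0]-.132)<.09)&(abs(P[...,1]+.508)<.09)&(P[...,2]>.18)
q=P[m]; z=np.sort(q[:,2]); print(len(z),z[:15])
```

```text
1219 [0.24377008 0.24537973 0.24619824 0.24637807 0.24744915 0.2479261
 0.24865425 0.249068   0.25033645 0.25054554 0.25264942 0.25371425
 0.25401049 0.25424975 0.25454918]
```

Call:
play_rows(
  motion=[0,0,0,0,0,30,-1,0,0,0,0,0,30,-1,0,0,0,0,0,30,-1,0,0,0,0,0,30,-0.5,0,0,0,0,0,30,0,0,0,-0.014,25,25,0,0,0,0,-0.014,29,29,0,0,0,0,-0.014,29,29,0,0,0,0,-0.014,29,29,0,0,0,0,-0.014,29,29,0,0,0,0,-0.014,29,29,0,0,0,0,-0.014,29,29,0,0,0,0,-0.014,29,29,0,0,0,0,-0.014,29,29,0,0,0,0,-0.014,29,29,0,0,0,0,-0.014,29,29,0,0,0,0,-0.014,29,29,0,0,0,0,-0.014,29,29,0,0,0,0,0,10,10,0,0],
)

```text
clock: 3.18
tool_pos: [0.5177, -0.1216, 0.3975]
ee_rot: [[0.997, 0.074, 0.0], [0.074, -0.997, 0.001], [0.0, -0.001, -1.0]]
contact_force: [-0.4, -0.4, -0.7]
finger_gap: 0.0428
grasp_force: 0.0
```

Call:
play_rows(
  motion=[0,0,0,8,12,-10,0,0,0,0,8,12,-30,0,0,0,0,0,0,-30,0,0,0,0,0,0,-30,0,0,0,0,0,0,-24,0,0,0,0,0,0,-16,0,0,0,0,0,0,-14,0,0,0,0,0,0,-3,0.3,0,0,0,0,0,0,0.3,0,0,0,0,0,0,0.3],
)

```text
clock: 4.02
tool_pos: [0.531, -0.1013, 0.242]
ee_rot: [[0.997, 0.072, 0.001], [0.072, -0.997, -0.0], [0.001, 0.0, -1.0]]
contact_force: [0.4, 0.2, 0.5]
finger_gap: 0.03
grasp_force: 0.0
```

Run:
```python
from h import *
im,d=r.capture("scene"); cr=im[60:200,200:370]; cv2.imwrite("pics/g1.png",cv2.resize(cr,None,fx=4,fy=4,interpolation=cv2.INTER_CUBIC))
print(r.sense()["qpos"],r.sense()["tool_pos"])
# arc in world mm per 0.12 rad steps
p=np.array([.6133,-.096]);ex=np.array([.072,-.9974]);ey=np.array([.9974,.072])
prev=None
for a in np.arange(0,1.93,.12):
    g=1000*(p-.08*np.sin(a)*ex-.08*np.cos(a)*ey)
    print(round(a,2),g.round(1),None if prev is None else (g-prev).round(1)); prev=g
```

```text
[-1.88543173e-01  2.66332122e-01  9.72021136e-03  1.31277413e+00
  9.45747525e-05  2.88136345e+00] [ 0.53124982 -0.10133964  0.24234308]
0.0 [ 533.5 -101.8] None
0.12 [533.4 -92.2] [-0.1  9.6]
0.24 [534.4 -82.6] [1.  9.5]
0.36 [536.6 -73.3] [2.2 9.3]
0.48 [539.9 -64.3] [3.3 9. ]
0.6 [544.2 -55.7] [4.3 8.6]
0.72 [549.5 -47.7] [5.3 8. ]
0.84 [555.8 -40.4] [6.2 7.3]
0.96 [562.8 -33.9] [7.1 6.5]
1.08 [570.6 -28.3] [7.8 5.6]
1.2 [579.  -23.7] [8.4 4.6]
1.32 [587.9 -20.1] [8.9 3.6]
1.44 [597.2 -17.6] [9.3 2.5]
1.56 [606.7 -16.3] [9.5 1.4]
1.68 [616.3 -16.1] [9.6 0.2]
1.8 [625.8 -17. ] [ 9.5 -0.9]
1.92 [635.2 -19.1] [ 9.4 -2.1]
```

View pics/g1.png

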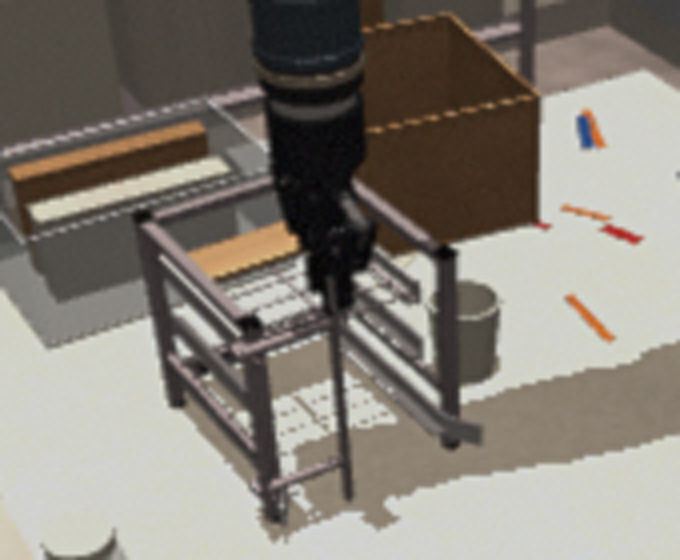

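The bar's grip sits inside the caging fingers. The last joint lacks range for the swing this way round, so I'll lift, make a half turn and re-cage.

Call:
play_rows(
  motion=[0,0,0,0,0,25,0,0,0,0,0,0,30,0,0,0,0.05,0,0,15,0,0,0,0.12,0,0,0,0,0,0,0.12,0,0,0,0,0,0,0.12,0,0,0,0,0,0,0.12,0,0,0,0,0,0,0.12,0,0,0,0,0,0,0.12,0,0,0,0,0,0,0.12,0,0,0,0,0,0,0.12,0,0,0,0,0,0,0.12,0,0,0,0,0,0,0.12,0,0,0,0,0,0,0.12,0,0,0,0,0,0,0.12,0,0,0,0,0,0,0.12,0,0,0,0,0,0,0.12,0,0,0,0,0,0,0.12,0,0,0,0,0,0,0.12,0,0,0,0,0,0,0.12,0,0,0,0],
)

```text
clock: 5.73
tool_pos: [0.5312, -0.1013, 0.3126]
ee_rot: [[-0.562, 0.827, 0.002], [0.827, 0.562, -0.0], [-0.001, 0.001, -1.0]]
contact_force: [-0.0, -0.2, 0.0]
finger_gap: 0.0431
grasp_force: 0.0
```

Call:
play_rows(
  motion=[0,0,0.12,0,0,0,0,0,0,0.12,0,0,0,0,0,0,0.12,0,0,0,0,0,0,0.12,0,0,0,0,0,0,0.12,0,0,0,0,0,0,0.12,0,0,0,0,0,0,0.12,0,0,0,0,0,0,0.12,0,0,0,0,0,0,0.09,0,0,0,0,0,0,0,0,0,-25,0,0,0,0,0,0,-25,0,0,0,0,0,0,-20,0,0,0,0,0,0,0,0.35,0,0,0,0,0,0,0.35],
)

```text
clock: 6.9
tool_pos: [0.5307, -0.1012, 0.2419]
ee_rot: [[-0.998, -0.07, -0.0], [-0.07, 0.998, -0.0], [0.0, -0.0, -1.0]]
contact_force: [0.1, 0.4, 0.3]
finger_gap: 0.0273
grasp_force: 0.0
```

Call:
play_rows(
  motion=[0,0,-0.12,0,9.6,0,0.35,0,0,-0.12,1,9.5,0,0.35,0,0,-0.12,2.2,9.3,0,0.35,0,0,-0.12,3.3,9,0,0.35,0,0,-0.12,4.3,8.6,0,0.35,0,0,-0.12,5.3,8,0,0.35,0,0,-0.12,6.2,7.3,0,0.35,0,0,-0.12,7.1,6.5,0,0.35,0,0,-0.12,7.8,5.6,0,0.35,0,0,-0.12,8.4,4.6,0,0.35,0,0,-0.12,8.9,3.6,0,0.35,0,0,-0.12,9.3,2.5,0,0.35,0,0,-0.12,9.5,1.4,0,0.35,0,0,-0.12,9.6,0.2,0,0.35,0,0,-0.12,9.5,-0.9,0,0.35,0,0,0,0,0,0,0.35,0,0,0,0,0,0,0.35],
)

```text
clock: 8.32
tool_pos: [0.624, -0.0164, 0.2428]
ee_rot: [[0.155, 0.988, 0.002], [0.988, -0.155, -0.0], [0.0, 0.002, -1.0]]
contact_force: [-0.3, 0.5, -0.1]
finger_gap: 0.0277
grasp_force: 0.0
```

Run:
```python
from h import *
s=r.sense(); print(s["qpos"],s["tool_pos"],s["contact_force"])
im,d=r.capture("scene"); cr=im[60:200,200:370]; cv2.imwrite("pics/g2.png",cv2.resize(cr,None,fx=4,fy=4,interpolation=cv2.INTER_CUBIC))
```

```text
[-2.62490046e-02  4.12125280e-01  2.27365363e-01  1.38407045e+00
 -3.54941374e-05  1.69980889e+00] [ 0.62395646 -0.01639229  0.24276308] [-0.29323828  0.49704346 -0.05292482]
```

View pics/g2.png

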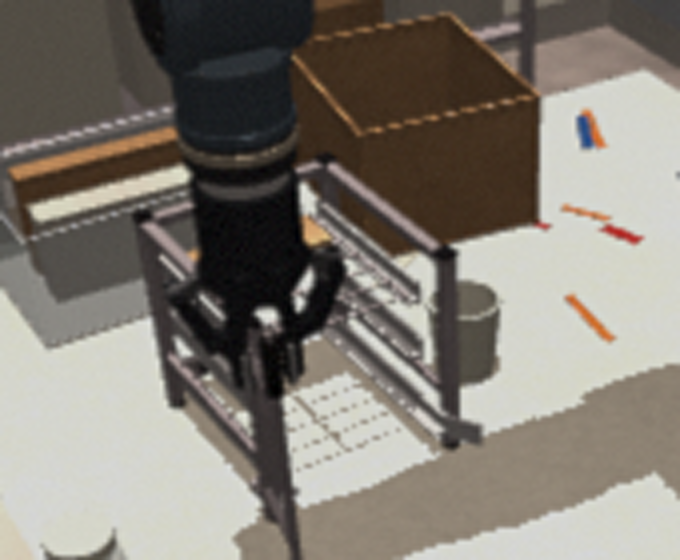

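The bar now stands swung outward by about 1.7 rad, with the mouth clear. Next I'll lift off and go to the tray's far long side.

Call:
play_rows(
  motion=[0,0,0,0,0,0,0,0,0,0,0,0,20,0,0,0,0,0,0,35,0,0,0,0,0,0,35,0,0,0,0.12,5,14,20,-0.5,0,0,0.12,5,14,0,-1,0,0,0.12,5,14,0,-1,0,0,0.12,5,14,0,-1,0,0,0.12,5,14,0,-1,0,0,0.12,5,14,0,-1,0,0,0.12,5,14,0,-1,0,0,0.12,5,14,0,-1,0,0,0.12,5,14,0,-1,0,0,0.12,5,14,0,-1,0,0,0.12,5,14,0,-1,0,0,0.12,5,14,0,-1,0,0,0.12,5,14,0,-1,0,0,0.12,5,14,0,-1,0,0,0.12,6,10,0,-1],
)

```text
clock: 9.95
tool_pos: [0.6988, 0.1908, 0.352]
ee_rot: [[-0.997, -0.079, 0.0], [-0.079, 0.997, 0.0], [-0.0, 0.0, -1.0]]
contact_force: [0.3, 0.2, -0.4]
finger_gap: 0.0854
grasp_force: 0.0
```

Call:
play_rows(
  motion=[0,0.04,0,0,0,-20,-1,0,0.05,0,0,0,-35,-1,0,0.05,0,0,0,-35,-1,0,0.03,0,0,0,-35,-1,0,0,0,0,0,-35,-1,0,0,0,0,0,-30,-1,0,0,0,0,0,-25,-1,0,0,0,0,0,0,-1,0,0,0,0,0,0,-1],
)

```text
clock: 10.7
tool_pos: [0.6983, 0.1894, 0.1361]
ee_rot: [[-0.983, -0.071, -0.171], [-0.071, 0.997, -0.001], [0.171, 0.012, -0.985]]
contact_force: [-0.7, 0.8, 1.0]
finger_gap: 0.0854
grasp_force: 0.0
```

```bash
cat >> h.py <<'E'
def trayfit(n,show=None):
    im,d=r.capture(n); P=cloud(n,d)
    for o in r.trace("tray",n)[:1]:
        mk=cv2.dilate(o["pixels"].astype(np.uint8),np.ones((7,7)))>0
    m=mk&(d>0)&(P[...,2]>.026)&(P[...,2]<.044)
    q=(P[m][:,:2]*1000).astype(np.float32); print(n,len(q),cv2.minAreaRect(q))
    if show: cv2.imwrite(show,im)
    return im,d,P
E
python3 - <<'E'
from h import *
s=r.sense(); print(s["qpos"],s["tool_pos"],s["ee_rot"],s["contact_force"])
for n in ("scene","top"): trayfit(n,f"pics/{n}2.png")
E
```

```text
[0.24821828 0.77481067 0.5966795  1.55993145 0.04148129 0.17316315] [0.69832717 0.18938526 0.13614224] [[-9.82668801e-01 -7.05150395e-02 -1.71434118e-01]
 [-7.14586075e-02  9.97443342e-01 -6.68551885e-04]
 [ 1.71042963e-01  1.15934783e-02 -9.85195359e-01]] [-0.65309414  0.77489892  0.99092208]
scene 1151 ((560.3513793945312, 196.8585968017578), (236.99887084960938, 160.6118621826172), 82.21504974365234)
top 327 ((569.216552734375, 254.8988037109375), (110.64071655273438, 161.2482452392578), 83.27360534667969)
```

View pics/scene2.png

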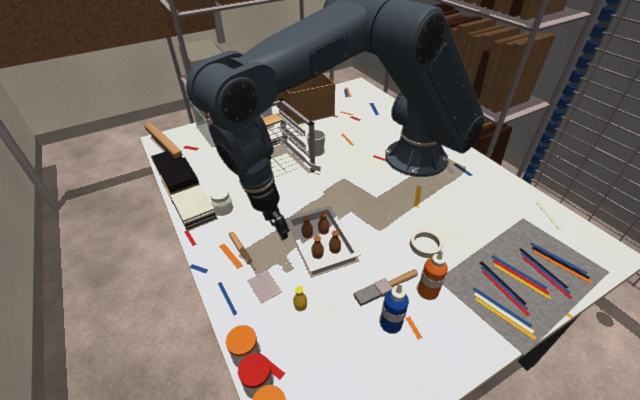

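The scene shows the open gripper on the tray's far side, at about (283,235), clear of the vases. I'll descend and push the side gently.

Call:
play_rows(
  motion=[0,0,0,0,0,-30,-1,0,0,0,0,0,-30,-1,0,0,0,0,0,-25,-1,0,0,0,0,0,-15,-1,0,0,0,0,0,-10,-1,0,0,0,-7,-0.5,0,-1,0,0,0,-7,-0.5,0,-1,0,0,0,-7,-0.5,0,-1,0,0,0,-6,-0.5,0,-1,0,0,0,-4,-0.3,0,-1,0,0,0,-4,-0.3,0,-1,0,0,0,-4,-0.3,0,-1,0,0,0,-4,-0.3,0,-1,0,0,0,-4,-0.3,0,-1,0,0,0,-4,-0.3,0,-1,0,0,0,-4,-0.3,0,-1,0,0,0,-4,-0.3,0,-1],
)

```text
clock: 12.32
tool_pos: [0.6403, 0.1854, 0.0265]
ee_rot: [[-0.983, -0.069, -0.168], [-0.07, 0.998, 0.0], [0.168, 0.012, -0.986]]
contact_force: [4.8, 2.0, 2.5]
finger_gap: 0.0854
grasp_force: 2.0
```

Call:
play_rows(
  motion=[0,0,0,-4,-0.3,0,-1,0,0,0,-4,-0.3,0,-1,0,0,0,-4,-0.3,0,-1,0,0,0,-4,-0.3,0,-1,0,0,0,-4,-0.3,0,-1,0,0,0,-4,-0.3,0,-1,0,0,0,-4,-0.3,0,-1,0,0,0,-4,-0.3,0,-1,0,0,0,-4,-0.3,0,-1,0,0,0,-3,-0.2,0,-1,0,0,0,-2,-0.2,0,-1],
)

```text
clock: 13.23
tool_pos: [0.5987, 0.1821, 0.0263]
ee_rot: [[-0.983, -0.069, -0.17], [-0.07, 0.998, -0.0], [0.169, 0.012, -0.986]]
contact_force: [4.4, 1.3, 1.0]
finger_gap: 0.0848
grasp_force: 1.9
```

Run:
```python
from h import *
s=r.sense(); print(s["tool_pos"],s["contact_force"])
for n in ("scene","top"): trayfit(n,f"pics/{n}3.png")
```

```text
[0.5986631  0.18210873 0.02625912] [4.37210702 1.25855413 1.02105711]
scene 827 ((511.943115234375, 183.230712890625), (174.01429748535156, 232.4017333984375), 0.003824611660093069)
top 265 ((507.439697265625, 256.91455078125), (159.73365783691406, 79.22220611572266), 1.7821741104125977)
```

Call:
play_rows(
  motion=[0,0,0,-3,-0.3,0,-1,0,0,0,-4,-0.3,0,-1,0,0,0,-4,-0.3,0,-1,0,0,0,-4,-0.3,0,-1,0,0,0,-4,-0.3,0,-1,0,0,0,-4,-0.3,0,-1,0,0,0,-3,-0.2,0,-1,0,0,0,-2,-0.2,0,-1,0,0,0,0,0,0,-1,0,0,0,10,0,0,-1,0,0,0,25,0,0,-1,0,0,0,25,0,0,-1,0,0,0,25,0,20,-1,0,0,0,5,0,35,-1,0,0,0,0,0,40,-1,0,0,0,0,10,40,-1,0,0,0,0,20,40,-1,0,0,0,0,30,30,-1],
)

```text
clock: 14.93
tool_pos: [0.6612, 0.2363, 0.2318]
ee_rot: [[-0.984, -0.066, -0.168], [-0.067, 0.998, 0.0], [0.167, 0.012, -0.986]]
contact_force: [0.6, 0.5, 0.5]
finger_gap: 0.0853
grasp_force: 0.0
```

Run:
```python
from h import *
s=r.sense(); print(s["tool_pos"],s["contact_force"])
for n in ("scene","top"): trayfit(n,f"pics/{n}4.png")
im=cv2.imread("pics/scene4.png");
```

```text
[0.66116348 0.23630491 0.23176609] [0.64364465 0.47716013 0.48868598]
scene 994 ((480.2420654296875, 175.86712646484375), (162.89828491210938, 232.8249969482422), 3.7118313312530518)Traceback (most recent call last):
  File "<stdin>", line 3, in <module>
  File "h.py", line 21, in trayfit
    m=mk&(d>0)&(P[...,2]>.026)&(P[...,2]<.044)
      ^^
UnboundLocalError: cannot access local variable 'mk' where it is not associated with a value
```

View pics/scene4.png

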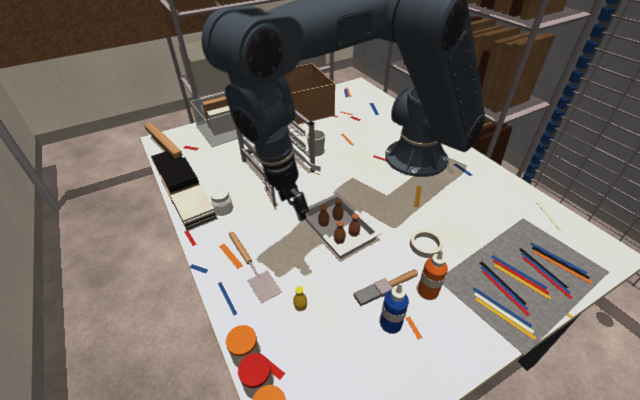

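The tray now fits at (0.480, 0.176), within 2 mm and 0.5° of the rack axis, and all four vases are standing at around (340,222). Next I'll go to the rear end, behind the tray.

Call:
play_rows(
  motion=[0,0,0.12,-14,7,10,-1,0,0,0.12,-15,7,0,-1,0,0,0.12,-15,7,0,-1,0,0,0.12,-15,7,0,-1,0,0,0.12,-15,7,0,-1,0,0,0.12,-15,7,0,-1,0,0,0.12,-15,7,0,-1,0,0,0.12,-15,7,0,-1,0,0,0.12,-15,7,0,-1,0,0,0.12,-15,7,0,-1,0,0,0.12,-15,7,0,-1,0,0,0.12,-15,7,0,-1,0,0,0.12,-14,7,0,-1,0,0,0.015,0,0,0,-1,0,0,0,0,0,-35,-1,0,0,0,0,0,-35,-1,0,0,0,0,0,0,-1],
)

```text
clock: 16.55
tool_pos: [0.4654, 0.3258, 0.1613]
ee_rot: [[0.074, -0.997, -0.008], [-0.982, -0.071, -0.176], [0.175, 0.021, -0.984]]
contact_force: [-0.2, -1.2, -0.6]
finger_gap: 0.0854
grasp_force: 0.0
```

Run:
```python
from h import *
s=r.sense(); print(s["tool_pos"],s["ee_rot"],s["qpos"],s["contact_force"])
```

```text
[0.46538142 0.3258018  0.16134917] [[ 0.07362651 -0.99725283 -0.00812033]
 [-0.9818056  -0.07105216 -0.17609473]
 [ 0.175034    0.02093782 -0.98433973]] [ 0.67818125  0.43604087  0.04074112  1.29360391 -0.13241976 -0.95774967] [-0.16942464 -1.23724582 -0.58068404]
```

Call:
play_rows(
  motion=[0,0,0,2,0,-35,-1,0,0,0,2,0,-35,-1,0,0,0,0,0,-35,-1,0,0,0,0,0,-20,-1,0,0,0,0,0,-10,-1,0,0,0,0.4,-6,0,-1,0,0,0,0.4,-6,0,-1,0,0,0,0.3,-4,0,-1,0,0,0,0.2,-3,0,-1,0,0,0,0.2,-3,0,-1,0,0,0,0.2,-3,0,-1,0,0,0,0.2,-3,0,-1,0,0,0,0.3,-4,0,-1,0,0,0,0.4,-5,0,-1,0,0,0,0.4,-5,0,-1,0,0,0,0.4,-6,0,-1,0,0,0,0.4,-6,0,-1,0,0,0,0.4,-6,0,-1,0,0,0,0.4,-6,0,-1],
)

```text
clock: 18.13
tool_pos: [0.4775, 0.2642, 0.0338]
ee_rot: [[0.075, -0.997, 0.003], [-0.983, -0.074, -0.166], [0.166, 0.01, -0.986]]
contact_force: [0.3, 6.2, 3.5]
finger_gap: 0.0853
grasp_force: 2.8
```

Call:
play_rows(
  motion=[0,0,0,0.4,-6,0,-1,0,0,0,0.4,-6,0,-1,0,0,0,0.4,-6,0,-1,0,0,0,0.4,-6,0,-1,0,0,0,0.4,-6,0,-1,0,0,0,0.4,-6,0,-1,0,0,0,0.4,-6,0,-1,0,0,0,0.4,-6,0,-1,0,0,0,0.4,-6,0,-1,0,0,0,0.4,-6,0,-1,0,0,0,0.4,-6,0,-1,0,0,0,0.4,-6,0,-1,0,0,0,0.4,-5,0,-1,0,0,0,0.4,-4,0,-1,0,0,0,0.3,-3,0,-1,0,0,0,0.1,-1.5,0,-1,0,0,0,0,0,0,-1],
)

```text
clock: 19.55
tool_pos: [0.4835, 0.1782, 0.0337]
ee_rot: [[0.074, -0.997, 0.002], [-0.983, -0.074, -0.167], [0.167, 0.01, -0.986]]
contact_force: [0.5, 4.4, 3.1]
finger_gap: 0.0855
grasp_force: 2.1
```

Run:
```python
from h import *
s=r.sense(); print(s["tool_pos"],s["contact_force"])
for n in ("scene","top"):
    try: trayfit(n,f"pics/{n}5.png")
    except Exception as e: print(e)
```

```text
[0.48349141 0.17822424 0.033716  ] [0.50707883 4.3975551  3.08792267]
scene 612 ((490.6697692871094, 62.698486328125), (161.76254272460938, 255.83706665039062), 3.69638991355896)
top 681 ((490.3341064453125, 49.54846954345703), (160.22349548339844, 232.4525146484375), 4.294549942016602)
```

View pics/scene5.png

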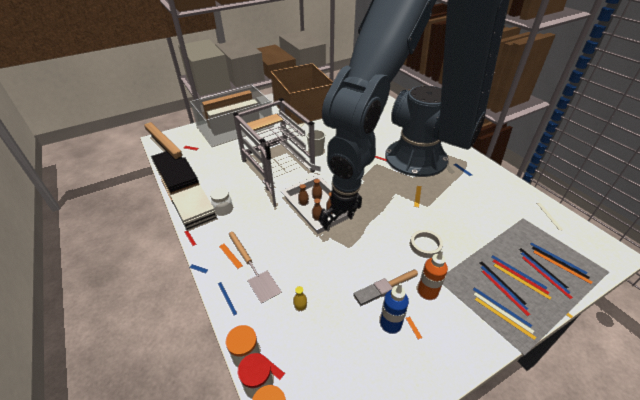

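The tray has slid to (0.490, 0.050), yaw matched, about 4 mm off toward the hinge side. My fingers also sit a little high on the rim. I'll back off, lower, and steer straight for the next stretch.

Call:
play_rows(
  motion=[0,0,0,0,4,0,-1,0,0,0,0,2,-4,-1,0,0,0,0,0,-4,-1,0,0,0,0,0,0,-1,0,0,0,0,-3,0,-1,0,0,0,0,-3,0,-1,0,0,0,0,-3,0,-1,0,0,0,0,-4,0,-1,0,0,0,0,-5,0,-1,0,0,0,0,-6,0,-1,0,0,0,0,-6,0,-1,0,0,0,0,-6,0,-1,0,0,0,0,-6,0,-1,0,0,0,0,-6,0,-1,0,0,0,0,-5,0,-1,0,0,0,0,-4,0,-1,0,0,0,0,-2,0,-1,0,0,0,0,0,0,-1],
)

```text
clock: 21.25
tool_pos: [0.4828, 0.1239, 0.0251]
ee_rot: [[0.074, -0.997, 0.001], [-0.983, -0.073, -0.17], [0.169, 0.012, -0.985]]
contact_force: [0.8, 0.3, -1.0]
finger_gap: 0.0859
grasp_force: 0.0
```

Run:
```python
from h import *
s=r.sense(); print(s["tool_pos"],s["contact_force"])
for n in ("scene","top"):
    try: trayfit(n,f"pics/{n}6.png")
    except Exception as e: print(e)
```

```text
[0.48278433 0.1239305  0.02508585] [ 0.81152896  0.27768288 -0.96820387]
scene 609 ((478.54437255859375, -8.536941528320312), (186.95770263671875, 285.531005859375), 4.696788787841797)
top 647 ((491.427978515625, -11.784400939941406), (176.6909942626953, 240.1417694091797), 3.7901666164398193)
```

```bash
cat >> h.py <<'E'
def edges(n,zlo=.028,zhi=.044,y0=-.30,y1=.16):
    im,d=r.capture(n); P=cloud(n,d)
    m=(d>0)&(P[...,2]>zlo)&(P[...,2]<zhi)&(P[...,0]>.36)&(P[...,0]<.62)
    q=P[m]
    for a in np.arange(y0,y1,.02):
        x=np.sort(q[(q[:,1]>=a)&(q[:,1]<a+.02),0]*1000)
        if len(x): print(n,round(a+.01,2),len(x),x[:2].round(),x[-2:].round())
E
python3 - <<'E'
from h import *
edges("top")
im,d=r.capture("top"); P=cloud("top",d)
for x0 in (.41,.43,.45,.47,.49,.51,.53,.55):
    m=(d>0)&(P[...,2]>.028)&(P[...,2]<.044)&(abs(P[...,0]-x0)<.01)&(P[...,1]>.05)
    y=np.sort(P[m][:,1]); print(x0,y[-4:])
for o in r.trace("vase1","top"): 
    m=o["pixels"]; q=P[m&(d>0)]; print(o["conf"],q[:,:2].mean(0),q[:,2].max())
for k in range(0): pass
E
```

```text
top -0.29 6 [584. 584.] [588. 588.]
top -0.27 5 [583. 584.] [588. 588.]
top -0.25 5 [583. 583.] [587. 587.]
top -0.23 5 [417. 579.] [587. 587.]
top -0.21 6 [578. 578.] [582. 582.]
top -0.19 9 [416. 420.] [582. 582.]
top -0.17 18 [415. 416.] [592. 592.]
top -0.15 24 [415. 415.] [587. 587.]
top -0.13 42 [396. 400.] [595. 599.]
top -0.11 173 [392. 396.] [594. 597.]
top -0.09 42 [417. 418.] [602. 609.]
top -0.07 48 [417. 417.] [575. 575.]
top -0.05 54 [416. 416.] [574. 574.]
top -0.03 58 [412. 412.] [571. 617.]
top -0.01 46 [412. 412.] [570. 616.]
top 0.01 42 [411. 411.] [569. 569.]
top 0.03 44 [411. 411.] [569. 569.]
top 0.05 44 [411. 414.] [564. 564.]
top 0.07 23 [552. 552.] [564. 564.]
top 0.09 19 [551. 551.] [563. 564.]
top 0.11 25 [518. 521.] [559. 559.]
0.41 [1.14974285 1.14977172 1.15080498 1.15118579]
0.43 [1.14910393 1.14927426 1.15061276 1.15123394]
0.45 [1.14727356 1.14832038 1.14893307 1.1498752 ]
0.47 [1.14810412 1.14829081 1.14950485 1.14999289]
0.49 [1.14829686 1.1483518  1.14944483 1.14997672]
0.51 [1.14689619 1.14828389 1.14831027 1.14912423]
0.53 [1.14720223 1.14773491 1.14790185 1.15016757]
0.55 [1.14808901 1.14815935 1.14924868 1.14965173]
0.57 [ 0.46602728 -0.04510474] 0.08665104102743952
0.51 [0.51389631 0.04356775] 0.08768063147565004
```

The tray measures on-line (edges 411 and 569 mm, centre 0.490), with its lead edge in the flare. I'll continue.

Call:
play_rows(
  motion=[0,0,0,0.2,-3,0,-1,0,0,0,0.3,-4,0,-1,0,0,0,0.4,-5,0,-1,0,0,0,0.4,-5,0,-1,0,0,0,0.4,-5,0,-1,0,0,0,0.4,-5,0,-1,0,0,0,0.4,-5,0,-1,0,0,0,0.4,-5,0,-1,0,0,0,0.4,-5,0,-1,0,0,0,0.4,-5,0,-1,0,0,0,0.3,-4,0,-1,0,0,0,0.2,-3,0,-1,0,0,0,0.2,-2,0,-1],
)

```text
clock: 22.68
tool_pos: [0.4872, 0.0681, 0.025]
ee_rot: [[0.074, -0.997, 0.001], [-0.983, -0.073, -0.169], [0.169, 0.012, -0.986]]
contact_force: [-0.3, 3.9, 0.7]
finger_gap: 0.0852
grasp_force: 1.9
```

Run:
```python
from h import *
s=r.sense(); print(s["tool_pos"],s["contact_force"],s["moment"])
edges("top",y0=-.12,y1=.12)
```

```text
[0.48717386 0.06813101 0.02501932] [-0.34947647  3.92312625  0.70015553] [ 0.84132069  0.05687822 -0.06470085]
top -0.11 56 [392. 396.] [598. 605.]
top -0.09 76 [417. 417.] [605. 609.]
top -0.07 45 [417. 417.] [575. 575.]
top -0.05 39 [416. 416.] [574. 574.]
top -0.03 39 [416. 416.] [570. 617.]
top -0.01 40 [449. 463.] [570. 616.]
top 0.01 25 [517. 519.] [569. 569.]
top 0.03 8 [557. 557.] [565. 569.]
```

Call:
play_rows(
  motion=[0,0,0,0.2,-3,0,-1,0,0,0,0.3,-4,0,-1,0,0,0,0.4,-5,0,-1,0,0,0,0.4,-5,0,-1,0,0,0,0.4,-5,0,-1,0,0,0,0.4,-5,0,-1,0,0,0,0.4,-5,0,-1,0,0,0,0.4,-5,0,-1,0,0,0,0.4,-5,0,-1,0,0,0,0.4,-5,0,-1,0,0,0,0.4,-5,0,-1,0,0,0,0.4,-5,0,-1,0,0,0,0.4,-5,0,-1,0,0,0,0.4,-5,0,-1,0,0,0,0.4,-5,0,-1,0,0,0,0.3,-4,0,-1,0,0,0,0.2,-3,0,-1,0,0,0,0.2,-2,0,-1],
)

```text
clock: 24.23
tool_pos: [0.4935, -0.0129, 0.025]
ee_rot: [[0.074, -0.997, 0.001], [-0.983, -0.073, -0.169], [0.169, 0.012, -0.986]]
contact_force: [-0.4, 3.8, 1.3]
finger_gap: 0.0857
grasp_force: 2.0
```

Call:
play_rows(
  motion=[0,0,0,0.2,-3,0,-1,0,0,0,0.3,-4,0,-1,0,0,0,0.3,-4,0,-1,0,0,0,0.3,-4,0,-1,0,0,0,0.3,-4,0,-1,0,0,0,0.3,-4,0,-1,0,0,0,0.3,-4,0,-1,0,0,0,0.3,-4,0,-1,0,0,0,0.3,-4,0,-1,0,0,0,0.3,-4,0,-1,0,0,0,0.3,-4,0,-1,0,0,0,0.3,-4,0,-1,0,0,0,0.3,-4,0,-1,0,0,0,0.2,-3,0,-1],
)

```text
clock: 25.4
tool_pos: [0.4976, -0.0669, 0.025]
ee_rot: [[0.074, -0.997, 0.001], [-0.983, -0.073, -0.169], [0.169, 0.012, -0.986]]
contact_force: [0.3, 4.6, 0.8]
finger_gap: 0.0856
grasp_force: 2.0
```

Call:
play_rows(
  motion=[0,0,0,0.2,-3,0,-1,0,0,0,0.2,-3,0,-1,0,0,0,0.2,-3,0,-1,0,0,0,0.2,-3,0,-1,0,0,0,0.2,-3,0,-1,0,0,0,0.2,-3,0,-1,0,0,0,0.2,-3,0,-1,0,0,0,0.2,-3,0,-1,0,0,0,0.2,-3,0,-1,0,0,0,0.1,-2,0,-1,0,0,0,0.1,-2,0,-1],
)

```text
clock: 26.32
tool_pos: [0.4996, -0.0977, 0.025]
ee_rot: [[0.074, -0.997, 0.001], [-0.983, -0.073, -0.169], [0.169, 0.012, -0.986]]
contact_force: [-0.1, 4.5, 0.7]
finger_gap: 0.0858
grasp_force: 2.0
```

Call:
play_rows(
  motion=[0,0,0,0.1,-2,0,-1,0,0,0,0.1,-2,0,-1,0,0,0,0,-1,0,-1],
)

```text
clock: 26.57
tool_pos: [0.4998, -0.1027, 0.025]
ee_rot: [[0.074, -0.997, 0.001], [-0.983, -0.073, -0.169], [0.169, 0.012, -0.986]]
contact_force: [-0.1, 4.1, 1.0]
finger_gap: 0.0854
grasp_force: 1.9
```

Call:
play_rows(
  motion=[0,0,0,0.1,-1.5,0,-1,0,0,0,0.1,-1,0,-1],
)

```text
clock: 26.73
tool_pos: [0.5, -0.1051, 0.025]
ee_rot: [[0.074, -0.997, 0.001], [-0.983, -0.073, -0.169], [0.169, 0.012, -0.986]]
contact_force: [-0.0, 4.2, 1.8]
finger_gap: 0.0854
grasp_force: 2.0
```

Call:
play_rows(
  motion=[0,0,0,0.1,-1,0,-1,0,0,0,0.1,-1,0,-1],
)

```text
clock: 26.9
tool_pos: [0.5002, -0.107, 0.025]
ee_rot: [[0.074, -0.997, 0.001], [-0.983, -0.073, -0.169], [0.169, 0.012, -0.986]]
contact_force: [0.2, 3.9, 0.6]
finger_gap: 0.0854
grasp_force: 2.0
```

Call:
play_rows(
  motion=[0,0,0,0.1,-1,0,-1,0,0,0,0.1,-1,0,-1],
)

```text
clock: 27.07
tool_pos: [0.5004, -0.109, 0.025]
ee_rot: [[0.074, -0.997, 0.001], [-0.983, -0.073, -0.169], [0.169, 0.012, -0.986]]
contact_force: [-0.2, 3.9, 0.7]
finger_gap: 0.085
grasp_force: 2.0
```

Call:
play_rows(
  motion=[0,0,0,0.1,-1,0,-1],
)

```text
clock: 27.15
tool_pos: [0.5005, -0.1094, 0.025]
ee_rot: [[0.075, -0.997, 0.001], [-0.983, -0.074, -0.168], [0.167, 0.012, -0.986]]
contact_force: [-0.6, 13.0, 4.8]
finger_gap: 0.0855
grasp_force: 5.9
```

Call:
play_rows(
  motion=[0,0,0,0.1,-1,0,-1],
)

```text
clock: 27.23
tool_pos: [0.5005, -0.1096, 0.025]
ee_rot: [[0.075, -0.997, 0.001], [-0.983, -0.074, -0.166], [0.165, 0.012, -0.986]]
contact_force: [-1.4, 17.6, 5.7]
finger_gap: 0.0856
grasp_force: 8.5
```

Force rose to 17 N at exactly the predicted home position, so the tray is against the back stop. Now I'll retreat and go back to the bar.

Call:
play_rows(
  motion=[0,0,0,0,2,0,-1,0,0,0,0,5,0,-1,0,0,0,0,10,0,-1,0,0,0,0,20,0,-1,0,0,0,0,20,0,-1,0,0,0,0,20,10,-1,0,0,0,0,0,30,-1,0,0,0,0,0,35,-1,0.04,0,0,0,0,35,-1,0.04,0,0,0,0,35,-1,0.04,0,0,0,0,35,-1,0.04,0,0,0,0,35,-0.5,0.008,0,0,0,0,35,0,0,0,0,0,0,35,0,0,0,0,0,0,10,0,0,0,0,0,0,0,0],
)

```text
clock: 28.57
tool_pos: [0.5018, -0.0339, 0.3232]
ee_rot: [[0.074, -0.997, 0.006], [-0.997, -0.074, -0.003], [0.003, -0.006, -1.0]]
contact_force: [-0.7, 0.4, -0.4]
finger_gap: 0.0427
grasp_force: 0.0
```

Run:
```python
from h import *
np.set_printoptions(precision=4,suppress=True)
s=r.sense(); print(s["tool_pos"],s["ee_rot"],s["qpos"],s["contact_force"])
for n in ("scene","top"):
    im,d=r.capture(n); P=cloud(n,d)
    cv2.imwrite(f"pics/{n}7.png",im)
    m=(d>0)&(P[...,2]>.22)&(P[...,2]<.275)&(P[...,0]>.575)&(P[...,0]<.68)&(P[...,1]>-.07)&(P[...,1]<.05)
    print('grip',m.sum(),P[m].mean(0) if m.any() else '')
    for o in r.place_of("bar_grip",n)[:2]: print(o["conf"],ray_z(n,o["xy"][0]*640,o["xy"][1]*400,.243))
    m=(d>0)&(P[...,2]>.026)&(P[...,2]<.044)&(P[...,0]>.45)&(P[...,0]<.55)&(P[...,1]>-.17)&(P[...,1]<-.03)
    y=np.sort(P[m][:,1]); print('tray rear y',y[-12:])
    for o in r.trace("vase1",n): 
        q=P[o["pixels"]&(d>0)]; print('vase',round(o["conf"],2),np.median(q[:,:2],0),np.percentile(q[:,2],97))
```

```text
[ 0.5018 -0.0339  0.3232] [[ 0.0739 -0.9972  0.0063]
 [-0.9973 -0.0739 -0.003 ]
 [ 0.0035 -0.006  -1.    ]] [-0.066   0.1813  0.1023  1.4854 -0.0026 -1.7108] [-0.6788  0.4494 -0.4296]
grip 75 [ 0.6227 -0.0131  0.2463]
0.61 [ 0.6297 -0.006   0.243 ]
tray rear y [-0.1206 -0.1204 -0.1203 -0.1195 -0.1194 -0.1192 -0.1191 -0.1189 -0.1189
 -0.1176 -0.1169 -0.1145]
vase 0.61 [ 0.5377 -0.1782] 0.08426414321781543
vase 0.5 [ 0.488  -0.2678] 0.08297573815076398
vase 0.5 [0.7254 0.3738] 0.07972087215997171
grip 33 [ 0.6186 -0.0185  0.2579]
0.6 [ 0.6155 -0.0178  0.243 ]
tray rear y []
vase 0.59 [0.7165 0.3587] 0.08450605012442283
vase 0.28 [ 0.5121 -0.3297] 0.217871263266186
```

Call:
play_rows(
  motion=[0,0,-0.12,0,0,0,0,0,0,-0.12,0,0,0,0,0,0,-0.12,0,0,0,0,0,0,-0.12,0,0,0,0,0,0,-0.12,0,0,0,0,0,0,-0.12,0,0,0,0,0,0,-0.12,0,0,0,0,0,0,-0.12,0,0,0,0,0,0,-0.12,0,0,0,0,0,0,-0.12,6,1,0,0,0,0,-0.12,6,1,0,0,0,0,-0.12,6,1,0,0,0,0,-0.12,6,1,0,0,0,0,-0.12,6,1,0,0,0,0,-0.12,6,1,0,0,0,0,-0.12,6,1,0,0,0,0,-0.12,6,1,0,0,0,0,-0.12,6,1,0,0,0,0,-0.12,6,1,0,0],
)

```text
clock: 30.45
tool_pos: [0.5606, -0.0238, 0.3189]
ee_rot: [[-0.802, 0.598, -0.004], [0.598, 0.802, 0.001], [0.003, -0.002, -1.0]]
contact_force: [-0.8, -0.8, -0.7]
finger_gap: 0.0428
grasp_force: 0.0
```

Call:
play_rows(
  motion=[0,0,-0.12,6,1,0,0,0,0,-0.12,6,1,0,0,0,0,-0.12,6,1,0,0,0,0,-0.12,6,1,0,0,0,0,-0.12,6,1,0,0,0,0,-0.12,6,1,0,0,0,0,-0.12,6,1,0,0,0,0,-0.12,6,1,0,0,0,0,-0.06,9,0,0,0,0,0,0,0,0,0,0,0,0,0,0,0,0,0],
)

```text
clock: 31.37
tool_pos: [0.6175, -0.0159, 0.3188]
ee_rot: [[0.082, 0.997, -0.002], [0.997, -0.082, 0.002], [0.002, -0.003, -1.0]]
contact_force: [0.5, -1.1, -0.8]
finger_gap: 0.0427
grasp_force: 0.0
```

Call:
play_rows(
  motion=[0,0,0,1,0,-20,0,0,0,0,0,0,-20,0,0,0,0,0,0,-20,0,0,0,0,0,0,-16,0,0,0,0,0,0,0,0.35,0,0,0,0,0,0,0.35,0,0,0,0,0,0,0.35],
)

```text
clock: 31.95
tool_pos: [0.6186, -0.016, 0.2451]
ee_rot: [[0.083, 0.997, 0.0], [0.997, -0.083, 0.002], [0.002, 0.0, -1.0]]
contact_force: [-1.0, 0.1, 1.6]
finger_gap: 0.0274
grasp_force: 0.0
```

Run:
```python
from h import *
s=r.sense(); print(s["tool_pos"],s["contact_force"],s["finger_gap"],s["grasp_force"])
p=np.array([.6133,-.096]);ex=np.array([.072,-.9974]);ey=np.array([.9974,.072])
prev=None
for a in np.arange(1.72,-.1,-.11):
    g=1000*(p-.08*np.sin(a)*ex-.08*np.cos(a)*ey)
    print(round(a,2),g.round(1),None if prev is None else (g-prev).round(1)); prev=g
```

```text
[ 0.61864887 -0.01598904  0.24506295] [-0.99126034  0.06058648  1.59650579] 0.02744992974061335 0.0
1.72 [619.5 -16.2] None
1.61 [610.7 -16. ] [-8.8  0.2]
1.5 [601.9 -16.8] [-8.8 -0.8]
1.39 [593.3 -18.5] [-8.6 -1.7]
1.28 [584.9 -21.2] [-8.4 -2.7]
1.17 [576.9 -24.8] [-8.  -3.6]
1.06 [569.3 -29.2] [-7.6 -4.4]
0.95 [562.2 -34.4] [-7.1 -5.2]
0.84 [555.8 -40.4] [-6.4 -6. ]
0.73 [550.  -47.1] [-5.8 -6.7]
0.62 [545.  -54.3] [-5.  -7.2]
0.51 [540.9 -62.1] [-4.2 -7.7]
0.4 [537.6 -70.2] [-3.3 -8.2]
0.29 [535.2 -78.7] [-2.4 -8.5]
0.18 [533.8 -87.4] [-1.4 -8.7]
0.07 [533.3 -96.2] [-0.5 -8.8]
-0.04 [ 533.8 -104.9] [ 0.5 -8.8]
```

Call:
play_rows(
  motion=[0,0,0.11,-8.8,0.2,0,0.35,0,0,0.11,-8.8,-0.8,0,0.35,0,0,0.11,-8.6,-1.7,0,0.35,0,0,0.11,-8.4,-2.7,0,0.35,0,0,0.11,-8,-3.6,0,0.35,0,0,0.11,-7.6,-4.4,0,0.35,0,0,0.11,-7.1,-5.2,0,0.35,0,0,0.11,-6.4,-6,0,0.35,0,0,0.11,-5.8,-6.7,0,0.35,0,0,0.11,-5,-7.2,0,0.35,0,0,0.11,-4.2,-7.7,0,0.35,0,0,0.11,-3.3,-8.2,0,0.35,0,0,0.11,-2.4,-8.5,0,0.35,0,0,0.11,-1.4,-8.7,0,0.35,0,0,0.11,-0.5,-8.8,0,0.35,0,0,0,0,0,0,0.35],
)

```text
clock: 33.28
tool_pos: [0.5327, -0.0971, 0.2455]
ee_rot: [[-1.0, 0.0, 0.0], [0.0, 1.0, -0.001], [-0.0, -0.001, -1.0]]
contact_force: [-0.8, -0.0, 0.8]
finger_gap: 0.0278
grasp_force: 0.0
```

Call:
play_rows(
  motion=[0,0,0,0,-2,0,0.35,0,0,0,0,-2,0,0.35,0,0,0,0,-2,0,0.35],
)

```text
clock: 33.53
tool_pos: [0.5325, -0.1017, 0.2445]
ee_rot: [[-1.0, 0.007, -0.001], [0.007, 1.0, -0.001], [0.001, -0.001, -1.0]]
contact_force: [-0.2, 1.2, 0.3]
finger_gap: 0.0277
grasp_force: 0.4
```

Call:
play_rows(
  motion=[0,0,0,0,-1.5,0,0.35,0,0,0,0,-1.5,0,0.35],
)

```text
clock: 33.7
tool_pos: [0.5324, -0.1048, 0.2441]
ee_rot: [[-1.0, 0.005, -0.002], [0.005, 1.0, -0.001], [0.002, -0.001, -1.0]]
contact_force: [-1.0, 0.4, 0.3]
finger_gap: 0.0278
grasp_force: 0.4
```

Call:
play_rows(
  motion=[0,0,0,0,-1.5,0,0.35],
)

```text
clock: 33.78
tool_pos: [0.5323, -0.1064, 0.244]
ee_rot: [[-1.0, 0.005, -0.002], [0.005, 1.0, -0.001], [0.002, -0.001, -1.0]]
contact_force: [0.7, 0.7, -0.2]
finger_gap: 0.0276
grasp_force: 0.4
```

Light contact; the bar is still moving. I'll continue to the stop.

Call:
play_rows(
  motion=[0,0,0,0,-1,0,0.35,0,0,0,0,-1,0,0.35],
)

```text
clock: 33.95
tool_pos: [0.5323, -0.108, 0.244]
ee_rot: [[-1.0, 0.005, -0.002], [0.005, 1.0, 0.001], [0.002, 0.001, -1.0]]
contact_force: [-0.1, 8.1, 1.2]
finger_gap: 0.0277
grasp_force: 3.9
```

Call:
play_rows(
  motion=[0,0,0,0,-1,0,0.35,0,0,0,0,-1,0,0.35],
)

```text
clock: 34.12
tool_pos: [0.5323, -0.1082, 0.2439]
ee_rot: [[-1.0, 0.004, -0.002], [0.004, 1.0, 0.004], [0.002, 0.004, -1.0]]
contact_force: [1.7, 18.1, 1.5]
finger_gap: 0.0277
grasp_force: 8.9
```

Call:
play_rows(
  motion=[0,0,0,0,-1,0,0.35,0,0,0,0,-1,0,0.35],
)

```text
clock: 34.28
tool_pos: [0.5323, -0.1084, 0.2438]
ee_rot: [[-1.0, 0.002, -0.002], [0.002, 1.0, 0.008], [0.002, 0.008, -1.0]]
contact_force: [1.6, 28.0, 2.6]
finger_gap: 0.0281
grasp_force: 13.8
```

Call:
play_rows(
  motion=[0,0,0,0,4,0,0.35,0,0,0,0,3,0,0.2,0,0,0,0,0,0,-0.1,0,0,0,0,0,0,-0.1,0,0,0,0,0,20,-0.1,0,0,0,0,0,30,-0.1,0,0,0,0,0,30,-0.1,0,0,0,-20,20,20,-0.1,0,0,0,-30,30,0,-0.1,0,0,0,-30,30,0,-0.1,0,0,0,-30,30,0,-0.1,0,0,0,-30,30,0,-0.1,0,0,0,-30,30,0,-0.1,0,0,0,-10,30,0,-0.1,0,0,0,0,0,0,-0.1,0,0,0,0,0,0,-0.1],
)

```text
clock: 35.62
tool_pos: [0.3545, 0.0928, 0.3444]
ee_rot: [[-1.0, 0.001, -0.001], [0.001, 1.0, -0.001], [0.001, -0.001, -1.0]]
contact_force: [0.3, 0.3, -0.1]
finger_gap: 0.0469
grasp_force: 0.0
```

Run:
```python
from h import *
np.set_printoptions(precision=4,suppress=True)
s=r.sense(); print(s["tool_pos"],s["contact_force"])
for n in ("scene","top"):
    im,d=r.capture(n); P=cloud(n,d); cv2.imwrite(f"pics/{n}9.png",im)
    m=(d>0)&(P[...,2]>.225)&(P[...,2]<.275)&(P[...,0]>.48)&(P[...,0]<.68)&(P[...,1]>-.15)&(P[...,1]<.0)
    print('grip',m.sum(),P[m].mean(0) if m.any() else '')
    m=(d>0)&(P[...,2]>.026)&(P[...,2]<.044)&(P[...,0]>.45)&(P[...,0]<.52)&(P[...,1]>-.17)&(P[...,1]<-.05)
    y=np.sort(P[m][:,1]); print('tray rear y',y[-6:])
im=cv2.imread("pics/scene9.png")[80:215,200:380]
cv2.imwrite("pics/final.png",cv2.resize(im,None,fx=4.3,fy=4.3,interpolation=cv2.INTER_CUBIC))
```

```text
[0.3545 0.0928 0.3444] [ 0.3475  0.2605 -0.1277]
grip 63 [ 0.5347 -0.0986  0.2494]
tray rear y [-0.1194 -0.1193 -0.1188 -0.1174 -0.1174 -0.1173]
grip 33 [ 0.5316 -0.1027  0.2587]
tray rear y [-0.124  -0.1238 -0.1237 -0.1235 -0.1234 -0.1229]
```

View pics/final.png

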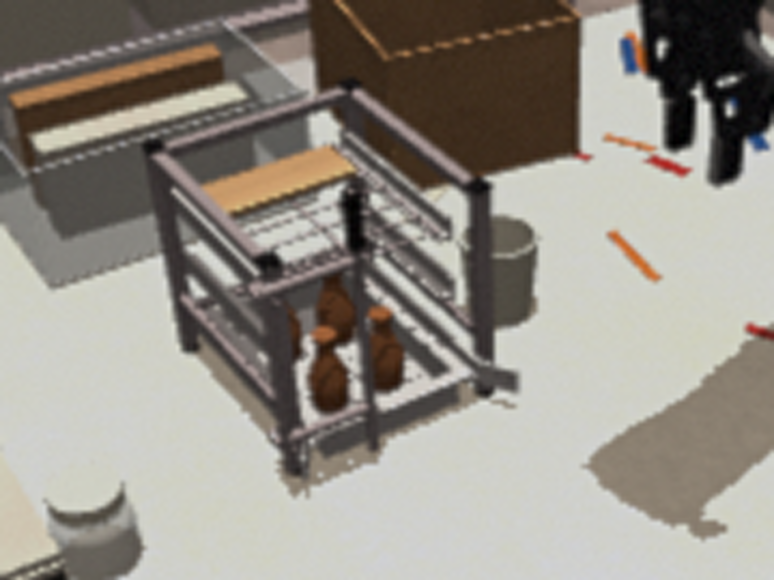

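The final view shows the tray fully in the bay. The four vases are upright at about (325,370), (383,350), (335,310) and (290,330), the last partly behind a post. The bar is shut across the mouth at x≈370 and nothing touches the robot.

```bash
python3 -c "
from workcell import r
print(r.hand_in())"
```

```text
the job is handed in; nothing more can be done
None
```

The job is handed in: the tray is home against the back stop of the lowest bay with all four vases standing, and the stop bar is shut across it. It took about 36 s and nothing else on the bench was touched, but no verdict came back.

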